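Turn an insert plate over against a step

TASK

The pocketed aluminium plate lies pocket up on the low front part of the turning board. Without picking it up, use the fingertips to push it against the edge of the raised deck and tip it up there until it flips over onto the deck with the pocket underneath, then push it along the deck until it sits square and flat against the back rail. Leave the other things where they are.

Things in the scene. Friction and masses are not known exactly. Their poses are not given: they have to be found in the camera images.
- board: Turning board, fixed: wooden base 290 x 180 mm, 6 mm thick, a grey raised deck on its back half, a steel back rail. Origin on the bench (z = 0) right below the middle of the step edge; x points from the low front part to the rail (away from the robot at yaw 0), y along the step, z up. Low front part: x -140 to 0 mm, its surface at z = 6 mm.
- step_edge (a point): Middle of the upper edge of the step, where the deck begins: x = 0, z = 12 mm on the board, axes as the board's. The upright step is 6 mm high. The deck, level at this height, runs from here 128 mm along x to the rail, and 85 mm to either side along y. A plate squeezed against the step by fingertips on its opposite side tips up when they rise on an arc about this edge.
- rail_foot (a point): Middle of the foot of the back rail's front face: x = 128 mm, z = 12 mm on the board, axes as the board's. The rail stands 12 mm above the deck and is 170 mm long in y.
- plate: Loose aluminium plate 72 (x) by 105 (y) by 14 mm (z), 0.16 to 0.25 kg, square-edged, origin at its centre. +z face: pocket 44 x 70 mm, 6 mm deep; -z face: flat, four screw holes. Starts on the low front part, +z up, its +x long side 8 to 45 mm before the step, up to 9 degrees out of square. Tipped past upright it falls onto the deck, near side then about 5 to 25 mm behind the step edge.
- plate_front (a point): Middle of the plate's +x long side face (36 mm from the plate's origin along its x), the side that meets the step; axes as the plate's.
- turned_holder: Bystander: turned aluminium holder, 46 x 46 mm foot, 54 mm high, beside the board on its +y side; origin under its centre. Not to be moved.
- stepped_insert: Bystander: stepped aluminium insert 36 x 36 x 36 mm, beside the board on its -y side; origin under its centre. Not to be moved.
- steel_bar: Bystander: ground steel bar 10 x 97 x 24 mm, beside the board on its -y side; origin under its centre. Not to be moved.
Things that resemble listed ones, but are neither listed nor needed, are in the scene too. What is shaped like the plate but purple or turquoise is not meant.

How it is judged:
By the outcome, as a careful person would: the job done as asked, in the order asked, and still so for the second after the job is handed in, with the robot touching nothing.
It also fails if it takes over 54 s, if anything falls off the work surface, if the arm or the gripper's body presses on something with over 40 N, if the wrist force passes 120 N, or if a joint passes its speed limit or range.

ROBOT

A 6-joint arm with a two-finger parallel gripper is mounted at the origin on a cart in front of the work surface, level with it; the furniture and walls round the work are solid. World frame = base frame: x ahead of the robot, y to its left, z up, the work surface at z = 0. Lengths are in m, angles in rad, forces in N, time in s.
With the tool pointing down it reaches from about 0.35 to 0.975 m from the base axis. Payload 4.9 kg.
Tool frame: the origin (TCP) lies where the fingers leave the gripper's body, on its centre line; the fingertips stand 73 mm ahead of it and the grasp point (between the pads) lies 54 mm ahead of it; z points along the fingers, y is the direction in which the jaws open and shut (so a half turn about z gives the same grasp; the last joint's range is limited). The gripper opens to 85 mm and grips with 20 to 120 N. Pads are 22 mm wide; open, the fingers measure 114 mm over their backs; the gripper's body (76 mm by 85 mm) begins 54 mm behind the grasp point. The pads swing forward as they close: fully open they stand 13 mm farther back than shut.
Start: joints at [1.185, 0.053, 1.613, -0, 1.476, -0.119], TCP at [0.165, 0.603, 0.304] pointing down, gripper open.
Joint ranges: [-3.01, 3.01], [-1.01, 2.22], [0.06, 2.58], [-1.02, 4.17], [0.09, 2.62], [-3.14, 3.14]. Speed limits (rad/s): [2.57, 2.57, 3.14, 3.14, 3.14, 3.14].

INTERFACE

Orientations are given as a rotation vector (axis times angle).
In Python, from station import monitor, vision, workorder gives the robot as it stands.
- The arm moves only by the tool arm_command, never from a script. Its argument "rows" is text: rows parted by semicolons, each of 6 numbers parted by spaces: the shift along the world's x, y, z in mm, then the turn, a rotation vector about the world's x, y, z in degrees. In form: tx ty tz wx wy wz; .... A call has 1 to 12 rows; each row is the pose to reach, as a shift and turn from the pose measured when the call began; what a row does not reach only later rows make up. A row lasts 1/8 s, in which the tool goes at most 62.5 mm and 10.7 degrees, less where a joint would pass 70% of its speed; a pose out of reach is approached as far as the arm can. A call with a gripper value outside its range is refused whole. "jaw" is the opening, from 0 (shut) to 1 (fully open), set as the call begins (left out, the last holds). The fingers move at their own pace and stop on an object; "squeeze" is the grip in N (left out, the last holds). Time passes only in rows, so rows that repeat a pose let the fingers close. It gives the time, the measured TCP pose, the force and the opening at its end, in the units of the state.
- monitor.get_obs(): the state, without advancing time (a new reading comes with each control period).
- vision.get_image(name): name is "scene" or "top"; returns a dict with "frame" (400x640x3 uint8, red, green, blue), "vfov" (degrees; the focal length in pixels is half the picture's height over the tangent of half this angle, whatever the lens; pixels are square), "cx", "cy" (the principal point, pixels), "R" (3x3) and "t" (3): a world point X has camera coordinates R X + t. Camera axes: x right, y down, z forward; pixel columns grow to the right and rows downward; lengths in m; the calibration is good to about 2 mm. A picture is of the moment at which its call begins. There is no depth.
- workorder.finish_job(): hands the job in, once; it reports no verdict.
The state is a dict: "t": time; "q": joint angles; "dq": joint speeds; "effort": joint torques, N m; "tool_pos": TCP position; "tool_rot": TCP orientation; "contact_force": force on the tool from outside, world axes, zero at the start; "wrist_torque": the same for the moment, N m; "opening": finger opening in m.
Only numpy, scipy, OpenCV 4.12 (cv2) and the standard library are available. Lean on these libraries where they do the work, as an engineer would, in place of code of your own. Each camera call takes 0.05 s, during which the arm holds its last target. There are 200 camera calls.

## Working session

There is one attempt and no reset: what is moved stays moved. The work goes in short steps, Python scripts to look and compute and a tool call to move; the robot and the scene stay as the last step left them, time stands still between calls to the robot, and variables do not carry over. Pictures are saved under pics/ and viewed, about 8 in all and at most 12, crops included, and the job is handed in when it is done.

Besides the shell and the picture viewer there is one more tool, called after ">>>" as name(argument=value, ...) on one line, values as JSON. arm_command: Moves the arm, as the interface text tells. Its arguments: {"type":"object","properties":{"rows":{"type":"string"},"jaw":{"type":"number"},"squeeze":{"type":"number"}},"required":["rows"]}

```bash
mkdir -p pics; cat > h.py <<'E'
import numpy as np, cv2
from station import monitor, vision, workorder
def grab(n,f):
    d=vision.get_image(n); cv2.imwrite('pics/'+f+'.png',d['frame'][:,:,::-1]); np.savez('pics/'+f+'.npz',**{k:d[k] for k in ('frame','vfov','cx','cy','R','t')}); return d
def load(f): return np.load('pics/'+f+'.npz')
def ray(d,u,v,z):
    f=200/np.tan(np.radians(float(d['vfov']))/2); R=np.array(d['R']);t=np.array(d['t'])
    c=-R.T@t; r=R.T@np.array([(u-d['cx'])/f,(v-d['cy'])/f,1]); return c+r*(z-c[2])/r[2]
def proj(d,X):
    f=200/np.tan(np.radians(float(d['vfov']))/2); p=np.array(d['R'])@np.array(X)+np.array(d['t']); return np.array([d['cx']+f*p[0]/p[2],d['cy']+f*p[1]/p[2]])
E
python3 - <<'E'
from h import *
for n in('scene','top'):
    d=grab(n,n+'0'); print(n,d['vfov'],d['cx'],d['cy'],-np.array(d['R']).T@np.array(d['t']))
    print(np.round(d['R'],2))
print(monitor.get_obs())
E
```

```text
scene 55.13695920962262 315.92895802729817 203.1520330488698 [ 0.08936173 -0.8690557   0.5604258 ]
[[ 0.88 -0.48 -0.02]
 [-0.23 -0.39 -0.89]
 [ 0.42  0.79 -0.46]]
top 46.86337075282272 323.6911209354323 206.97346403021913 [0.2584274  0.04066517 1.49612468]
[[-0.06 -1.    0.01]
 [-0.98  0.06 -0.21]
 [ 0.21 -0.02 -0.98]]
{'t': 0.1, 'q': array([ 1.18500639e+00,  5.32590297e-02,  1.61416309e+00,  1.20634278e-05,
        1.47598358e+00, -1.18965928e-01]), 'dq': array([-0.00153805, -0.0005867 , -0.00270876,  0.00126581,  0.00118423,
       -0.00109365]), 'effort': array([-3.61493176e-04, -3.94899273e+01, -3.71363747e+01, -1.18584148e-04,
        3.92862072e-03,  6.77418313e-06]), 'tool_pos': array([0.16460678, 0.60248804, 0.30280173]), 'tool_rot': array([-4.17823827e-01, -3.11321420e+00,  2.75259436e-03]), 'contact_force': array([-0.30014489,  0.44100082, -0.15511627]), 'wrist_torque': array([0.00165647, 0.04046322, 0.00804109]), 'opening': 0.0852438291879155}
```

View pics/top0.png

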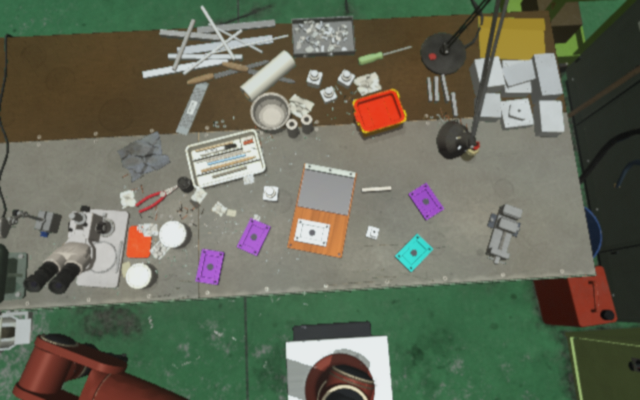

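View pics/scene0.png

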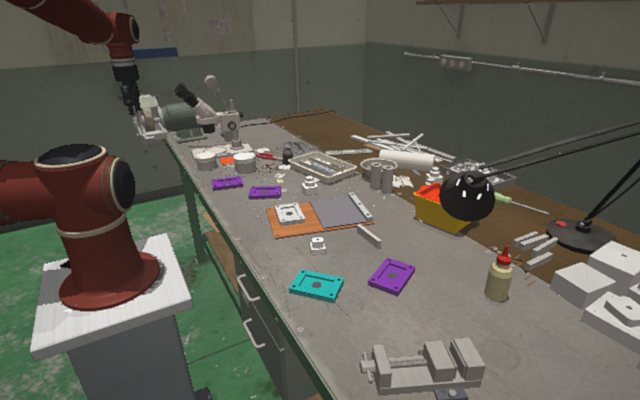

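The top picture shows the board around (322,210). The aluminium plate on its low part is at (312,233). Purple and turquoise look-alikes are at (254,237), (211,267), (425,202) and (414,253), and none of these is on the board. I'll enlarge the board to confirm.

```bash
python3 - <<'E'
from h import *
a=cv2.imread('pics/top0.png')[155:265,255:395]; b=cv2.imread('pics/scene0.png')[170:265,240:400]
a=cv2.resize(a,None,fx=5,fy=5,interpolation=cv2.INTER_CUBIC)
cv2.imwrite('pics/c0.png',a)
E
```

```text
(no output)
```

View pics/c0.png

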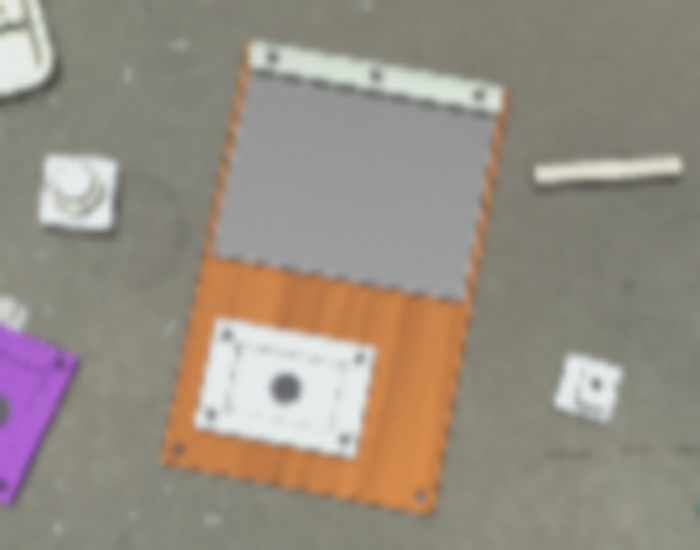

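The enlarged crop shows the bare aluminium plate, pocket up, centred at crop (286,389). The step edge runs from (213,257) to (467,300) and the rail is at the top. This is the plate meant: the others are purple or turquoise and lie off the board.

```bash
cat >> h.py <<'E'
from scipy.optimize import least_squares
def fit(d,px,model,x0):
    px=np.array(px,float);M=np.array(model,float)/1000
    def w(p): c,s=np.cos(p[2]),np.sin(p[2]); return np.c_[p[0]+c*M[:,0]-s*M[:,1],p[1]+s*M[:,0]+c*M[:,1],M[:,2]]
    r=least_squares(lambda p:np.ravel([proj(d,X) for X in w(p)]-px),x0); return r.x,r.fun.reshape(-1,2)
E
python3 - <<'E'
from h import *
d=load('top0'); C=lambda L:[(255+(x-2)/5,155+(y-2)/5) for x,y in L]
B,res=fit(d,C([(163,463),(435,515),(213,257),(467,300),(248,42),(508,88)]),[(-140,90,6),(-140,-90,6),(0,85,12),(0,-85,12),(150,90,12),(150,-90,12)],[.5,0,0]); print('board',B,np.degrees(B[2]),res.round(1))
P,res=fit(d,C([(217,318),(377,345),(357,458),(194,428)]),[(36,52.5,20),(36,-52.5,20),(-36,-52.5,20),(-36,52.5,20)],[.45,0,0]); print('plate',P,np.degrees(P[2]),res.round(1))
c,s=np.cos(B[2]),np.sin(B[2]); v=P[:2]-B[:2]; print('plate in board',c*v[0]+s*v[1],-s*v[0]+c*v[1],np.degrees(P[2]-B[2]))
for n,(x,y) in dict(holder=(78,195),insert=(590,388),bar=(608,170)).items():
    u,vv=C([(x,y)])[0]; X=ray(d,u,vv,.03)[:2]-B[:2]; print(n,c*X[0]+s*X[1],-s*X[0]+c*X[1])
E
```

```text
board [ 0.56054357  0.01774397 -0.24022626] -13.763950905570967 [[-0.1  0.3]
 [ 0.3 -0. ]
 [-0.4 -0.1]
 [-0.2  0.4]
 [-0.3 -0.4]
 [ 0.6 -0.2]]
plate [ 0.48988198  0.05570664 -0.23786591] -13.628712876565197 [[-0.   0.2]
 [-0.2  0.4]
 [-0.1 -0.4]
 [ 0.4 -0.2]]
plate in board -0.07766464734544234 0.020060566492871326 0.1352380290057689
holder 0.020839815146336635 0.17671014411607272
insert -0.04459992593787895 -0.17249860092203467
bar 0.1001734169856049 -0.16132570319004996
```

>>> arm_command(rows="25 -50 0 0 0 0.5; 55 -107 0 0 0 1; 82 -160 0 0 0 1.5; 109 -214 0 0 0 1.5; 136 -267 0 0 0 1.5; 163 -320 0 0 0 1.5; 191 -374 0 0 0 1.5; 218 -427 0 0 0 1.5; 245 -480 -50 0 0 1.5; 265 -515 -100 0 0 1.5; 272 -534 -150 0 0 1.5; 272 -534 -190 0 0 1.5", jaw=0.6, squeeze=40)

```text
t: 1.6
tool_pos: [0.4363, 0.0669, 0.1106]
tool_rot: [-0.381, -3.117, 0.003]
contact_force: [0.6, 0.3, 0.0]
opening: 0.0513
```

>>> arm_command(rows="0 0 0 0 0 0; 0 0 0 0 0 0")

```text
t: 1.85
tool_pos: [0.437, 0.067, 0.1119]
tool_rot: [0.381, 3.118, -0.003]
contact_force: [0.2, 0.3, 0.7]
opening: 0.0514
```

```bash
cat >> h.py <<'E'
B=np.array([.5605,.01774,-.24023])
Rb=lambda:np.array([[np.cos(B[2]),-np.sin(B[2])],[np.sin(B[2]),np.cos(B[2])]])
from scipy.spatial.transform import Rotation as Ro
def state():
    o=monitor.get_obs(); p=o['tool_pos']; R=Ro.from_rotvec(o['tool_rot']).as_matrix(); f=o['contact_force']
    b=Rb().T@(p[:2]-B[:2]); fb=Rb().T@f[:2]
    print('t %.2f'%o['t'],'TCP board mm',(b*1000).round(1),'z %.1f'%(p[2]*1000),'yaw err %.2f'%np.degrees(np.arctan2(-R[0,1],R[1,1])-B[2]),'toolz',R[:,2].round(3),'F board',fb.round(1),f[2].round(1),'open %.1f'%(o['opening']*1000)); return b*1000
E
python3 - <<'E'
from h import *
state(); grab('scene','s1'); grab('top','t1')
a=cv2.imread('pics/s1.png')[140:270,200:400]; b=cv2.imread('pics/t1.png')[155:285,255:395]
a=cv2.resize(a,(800,520),interpolation=cv2.INTER_CUBIC)
cv2.imwrite('pics/c1.png',a)
E
```

```text
t 1.85 TCP board mm [-131.7   18.5] z 111.9 yaw err -0.18 toolz [-0.    -0.002 -1.   ] F board [0.1 0.3] 0.7 open 51.4
```

View pics/c1.png

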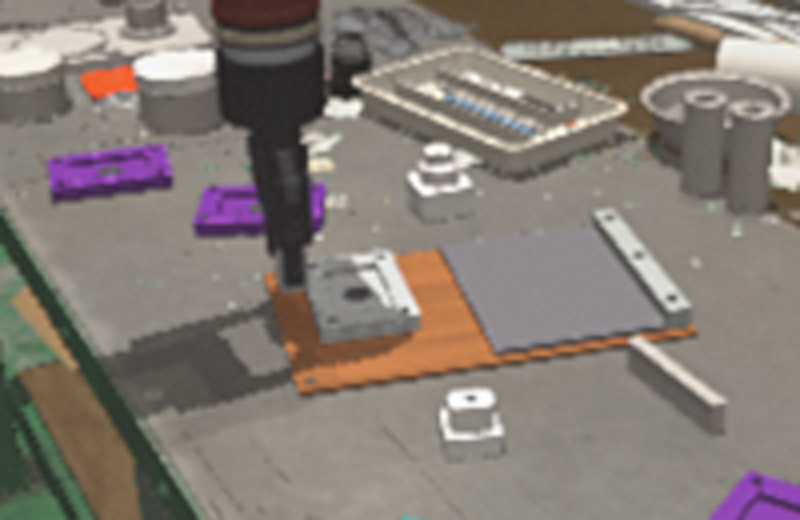

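The fingers are over the front strip, between the board's front edge and the plate's near side. The near fingertip is at crop (290,288). Next I feel for the board surface.

>>> arm_command(rows="0 0 -12 0 0 0; 0 0 -24 0 0 0; 0 0 -29 0 0 0; 0 0 -31 0 0 0; 0 0 -31 0 0 0")

```text
t: 2.58
tool_pos: [0.4379, 0.0673, 0.082]
tool_rot: [0.38, 3.116, -0.003]
contact_force: [0.6, 0.5, 0.8]
opening: 0.0514
```

>>> arm_command(rows="0 0 -2 0 0 0; 0 0 -3 0 0 0; 0 0 -3 0 0 0")

```text
t: 2.95
tool_pos: [0.4379, 0.0672, 0.079]
tool_rot: [0.38, 3.116, -0.003]
contact_force: [-0.4, -0.4, 0.6]
opening: 0.0511
```

>>> arm_command(rows="0 0 -1.5 0 0 0; 0 0 -2.5 0 0 0; 0 0 -2.5 0 0 0")

```text
t: 3.32
tool_pos: [0.4378, 0.0672, 0.0764]
tool_rot: [0.38, 3.116, -0.003]
contact_force: [0.4, -1.0, 0.8]
opening: 0.0512
```

>>> arm_command(rows="0 0 -1.5 0 0 0; 0 0 -2.5 0 0 0; 0 0 -2.5 0 0 0")

```text
t: 3.7
tool_pos: [0.4382, 0.0673, 0.0753]
tool_rot: [0.38, 3.117, -0.003]
contact_force: [-6.3, -1.4, 12.1]
opening: 0.0514
```

>>> arm_command(rows="0 0 -1 0 0 0; 0 0 -2 0 0 0; 0 0 -2 0 0 0")

```text
t: 4.08
tool_pos: [0.4384, 0.0673, 0.0753]
tool_rot: [-0.379, -3.118, 0.003]
contact_force: [-8.9, -0.4, 15.7]
opening: 0.051
```

Touchdown at TCP z 75.3 puts the tips 69.3 mm ahead of the TCP. Raise them 4 mm and push along board +x.

>>> arm_command(rows="0 0 2 0 0 0; 0 0 4 0 0 0.2; 4.9 -1.2 4 0 0 0.2; 9.7 -2.4 4 0 0 0.2; 15.5 -3.8 4 0 0 0.2; 21.4 -5.2 4 0 0 0.2; 27.2 -6.7 4 0 0 0.2; 33 -8.1 4 0 0 0.2; 37 -9 4 0 0 0.2; 39.8 -9.8 4 0 0 0.2; 39.8 -9.8 4 0 0 0.2")

```text
t: 5.45
tool_pos: [0.4787, 0.0574, 0.0795]
tool_rot: [0.374, 3.119, -0.003]
contact_force: [0.2, -0.5, -0.1]
opening: 0.0514
```

```bash
python3 -c "
from h import *
state()"
```

```text
t 5.45 TCP board mm [-88.9  19.1] z 79.5 yaw err 0.11 toolz [-0.    -0.002 -1.   ] F board [ 0.3 -0.4] -0.1 open 51.4
```

>>> arm_command(rows="2.9 -0.7 0 0 0 0; 5.8 -1.4 0 0 0 0; 7.8 -1.9 0 0 0 0; 7.8 -1.9 0 0 0 0")

```text
t: 5.95
tool_pos: [0.4826, 0.0566, 0.0789]
tool_rot: [-0.372, -3.106, 0.002]
contact_force: [-19.4, 5.0, 15.8]
opening: 0.0514
```

```bash
python3 - <<'E'
from h import *
state(); grab('scene','s2'); grab('top','t2')
a=cv2.imread('pics/s2.png')[175:255,250:390]; b=cv2.imread('pics/t2.png')[155:265,255:395]
a=cv2.resize(a,(560,320),interpolation=cv2.INTER_CUBIC);b=cv2.resize(b,(350,275),interpolation=cv2.INTER_CUBIC)
c=np.zeros((600,560,3),np.uint8);c[:320]=a;c[322:597,:350]=b
cv2.imwrite('pics/c2.png',c)
E
```

```text
t 5.95 TCP board mm [-84.9  19.2] z 78.9 yaw err 0.09 toolz [-0.014  0.    -1.   ] F board [-20.    0.2] 15.8 open 51.4
```

View pics/c2.png

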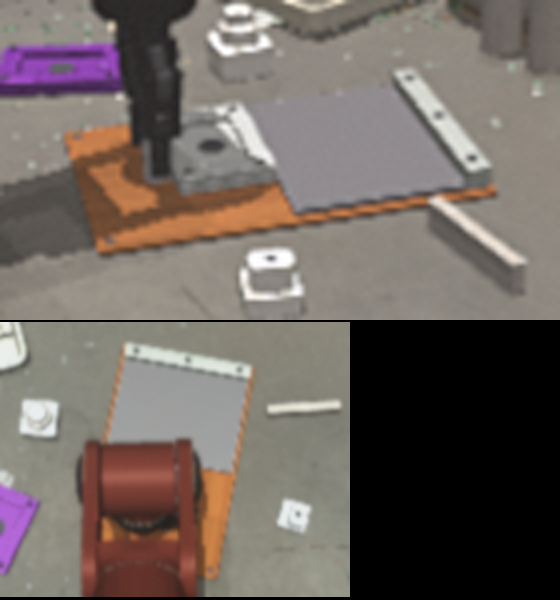

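The scene crop shows the fingers at (155,165) holding the plate's front side against the step, seen near (265,180). The 20 N reaction along the board confirms contact. Next I compute the arc.

```bash
cat >> h.py <<'E'
def arc(ths,delta,k=1/3,off=(12.9,69.3),cr=(-72,-2.4),phi0=0.):
    o=monitor.get_obs(); R=Ro.from_rotvec(o['tool_rot']).as_matrix()
    b=Rb().T@(o['tool_pos'][:2]-B[:2])*1000; z=o['tool_pos'][2]*1000
    zb=Rb().T@R[:2,2]; ph_now=np.degrees(np.arctan2(zb[0],-R[2,2]))
    out=[]
    for th,dl in zip(ths,np.broadcast_to(delta,len(ths))):
        rot=lambda v,a:np.array([v[0]*np.cos(a)+v[1]*np.sin(a),v[1]*np.cos(a)-v[0]*np.sin(a)])
        P=np.array([0,12.]); t=np.radians(min(th,90)); r=rot(np.array(cr,float),t)
        if th>90: r=rot(r-[8,0],np.radians(th-90)); P=P+[8,0]
        C=P+r*(1-dl/np.hypot(*r)); ph=np.radians(th*k)
        T=C-off[1]*np.array([np.sin(ph),-np.cos(ph)])-off[0]*np.array([np.cos(ph),np.sin(ph)])
        dx,dy=Rb()@np.array([T[0]-b[0],0]); w=-(np.degrees(ph)-ph_now)*np.array([-np.sin(B[2]),np.cos(B[2])])
        out.append('%.1f %.1f %.1f %.1f %.1f 0'%(dx,dy,T[1]-z,w[0],w[1]))
    print('phi now %.1f'%ph_now); print('; '.join(out))
E
python3 -c "
from h import *
state(); arc([0,2,5,9,13,17,21,25,29,33,37,40],4)"
```

```text
t 6.05 TCP board mm [-85.   19.2] z 78.9 yaw err 0.09 toolz [-0.014  0.    -1.   ] F board [-20.    0.6] 16.2 open 51.2
phi now -0.8
4.0 -1.0 0.2 -0.2 -0.7 0; 3.2 -0.8 2.4 -0.3 -1.4 0; 2.1 -0.5 5.7 -0.6 -2.4 0; 0.9 -0.2 10.1 -0.9 -3.7 0; 0.1 -0.0 14.3 -1.2 -4.9 0; -0.4 0.1 18.5 -1.5 -6.2 0; -0.5 0.1 22.6 -1.8 -7.5 0; -0.4 0.1 26.5 -2.2 -8.8 0; 0.1 -0.0 30.3 -2.5 -10.1 0; 0.8 -0.2 33.8 -2.8 -11.4 0; 1.9 -0.5 37.2 -3.1 -12.7 0; 2.8 -0.7 39.6 -3.4 -13.7 0
```

>>> arm_command(rows="4 -1 0.2 -0.2 -0.7 0; 3.2 -0.8 2.4 -0.3 -1.4 0; 2.1 -0.5 5.7 -0.6 -2.4 0; 0.9 -0.2 10.1 -0.9 -3.7 0; 0.1 0 14.3 -1.2 -4.9 0; -0.4 0.1 18.5 -1.5 -6.2 0; -0.5 0.1 22.6 -1.8 -7.5 0")

```text
t: 6.92
tool_pos: [0.4788, 0.0575, 0.0995]
tool_rot: [0.362, 3.008, -0.025]
contact_force: [-10.0, 3.5, 2.2]
opening: 0.0512
```

```bash
python3 - <<'E'
from h import *
state(); grab('scene','s3')
a=cv2.imread('pics/s3.png')[165:255,245:385]
cv2.imwrite('pics/c3.png',cv2.resize(a,(700,450),interpolation=cv2.INTER_CUBIC))
arc([24,28,32,36,41,46,51,56,61,66,71,76],4)
E
```

```text
t 6.92 TCP board mm [-88.8  19.2] z 99.5 yaw err 0.03 toolz [ 0.108 -0.029 -0.994] F board [-10.5   1. ] 2.2 open 51.2
phi now 6.5
3.1 -0.8 4.4 -0.4 -1.4 0; 3.5 -0.9 8.2 -0.7 -2.7 0; 4.2 -1.0 11.8 -1.0 -4.0 0; 5.2 -1.3 15.2 -1.3 -5.3 0; 6.8 -1.7 19.2 -1.7 -6.9 0; 8.8 -2.2 22.8 -2.1 -8.6 0; 11.2 -2.7 25.9 -2.5 -10.2 0; 14.0 -3.4 28.6 -2.9 -11.8 0; 17.1 -4.2 30.9 -3.3 -13.4 0; 20.4 -5.0 32.6 -3.7 -15.0 0; 24.1 -5.9 33.9 -4.1 -16.7 0; 27.9 -6.8 34.6 -4.5 -18.3 0
```

View pics/c3.png

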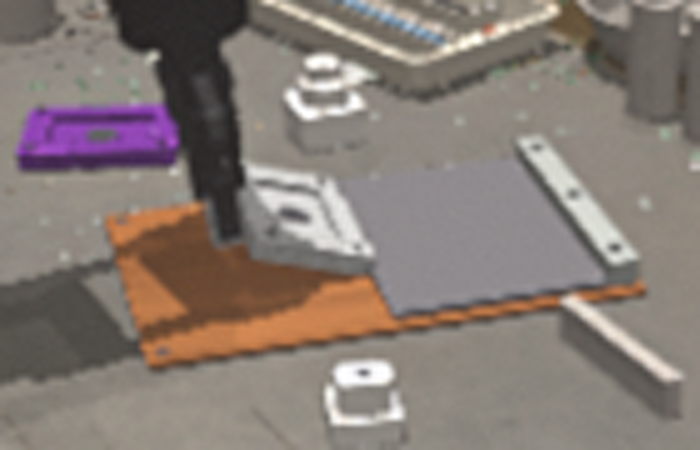

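The plate's near side is raised about 20° with its front side on the step at (370,255). Contact is held at 10 N, so I continue the arc.

>>> arm_command(rows="3.5 -0.9 4.2 -0.4 -1.4 0; 4.2 -1 7.8 -0.7 -2.7 0; 5 -1.2 11.3 -1 -4 0; 6 -1.5 14.6 -1.3 -5.3 0; 7.5 -1.8 18.5 -1.7 -6.9 0; 9.5 -2.3 22 -2.1 -8.6 0; 11.8 -2.9 25.1 -2.5 -10.2 0; 14.5 -3.5 27.8 -2.9 -11.8 0")

```text
t: 7.98
tool_pos: [0.4907, 0.055, 0.1296]
tool_rot: [0.338, 2.808, -0.061]
contact_force: [-38.8, 3.9, 44.2]
opening: 0.0513
```

```bash
python3 - <<'E'
from h import *
state(); grab('scene','s4')
a=cv2.imread('pics/s4.png')[165:255,245:385]
cv2.imwrite('pics/c4.png',cv2.resize(a,(700,450),interpolation=cv2.INTER_CUBIC))
arc([59,63,68,73,78,82,86,90,95,100,105,110],[4.5]*6+[3.5,2.5,2,2,2,2])
E
```

```text
t 7.97 TCP board mm [-76.6  19.6] z 129.6 yaw err -0.02 toolz [ 0.3   -0.079 -0.951] F board [-38.6  -5.4] 44.2 open 51.3
phi now 18.4
2.6 -0.6 -1.8 -0.3 -1.2 0; 5.1 -1.3 -0.2 -0.6 -2.5 0; 8.6 -2.1 1.3 -1.0 -4.1 0; 12.3 -3.0 2.3 -1.4 -5.7 0; 16.1 -4.0 2.8 -1.8 -7.3 0; 19.3 -4.7 2.8 -2.1 -8.6 0; 22.5 -5.5 3.4 -2.4 -9.9 0; 25.9 -6.3 3.7 -2.8 -11.2 0; 30.6 -7.5 3.5 -3.1 -12.8 0; 35.1 -8.6 2.1 -3.5 -14.5 0; 39.7 -9.7 0.2 -3.9 -16.1 0; 44.2 -10.8 -2.2 -4.3 -17.7 0
```

View pics/c4.png

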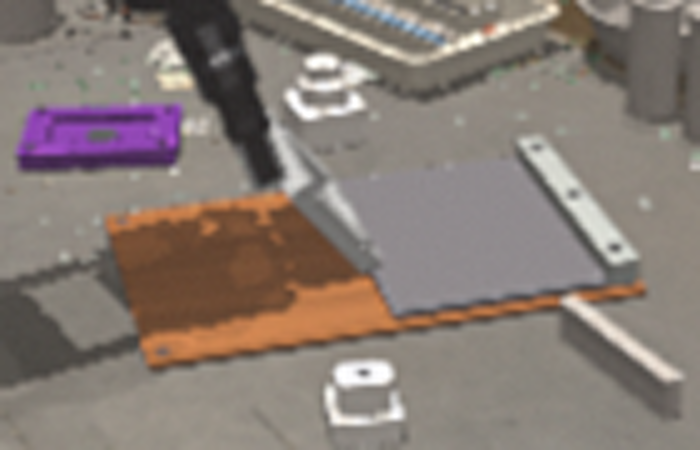

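Now tipped about 55°, with the plate's top at (290,170) and its foot on the step at (375,265). The force has grown to 58 N, so I reduce the squeeze.

```bash
python3 - <<'E'
from h import *
arc([58,61,65,69,73,77,81],2.7)
E
```

```text
phi now 18.4
1.0 -0.2 -0.7 -0.2 -0.9 0; 2.9 -0.7 0.6 -0.5 -1.8 0; 5.7 -1.4 2.1 -0.8 -3.1 0; 8.6 -2.1 3.2 -1.1 -4.4 0; 11.7 -2.9 4.1 -1.4 -5.7 0; 14.9 -3.6 4.5 -1.7 -7.0 0; 18.2 -4.5 4.6 -2.0 -8.3 0
```

>>> arm_command(rows="1 -0.2 -0.7 -0.2 -0.9 0; 2.9 -0.7 0.6 -0.5 -1.8 0; 5.7 -1.4 2.1 -0.8 -3.1 0; 8.6 -2.1 3.2 -1.1 -4.4 0; 11.7 -2.9 4.1 -1.4 -5.7 0; 14.9 -3.6 4.5 -1.7 -7 0; 18.2 -4.5 4.6 -2 -8.3 0")

```text
t: 8.9
tool_pos: [0.5145, 0.0491, 0.1413]
tool_rot: [0.317, 2.643, -0.085]
contact_force: [-3.7, -5.4, 12.6]
opening: 0.0514
```

```bash
python3 - <<'E'
from h import *
state(); grab('scene','s5')
a=cv2.imread('pics/s5.png')[165:255,245:385]
cv2.imwrite('pics/c5.png',cv2.resize(a,(700,450),interpolation=cv2.INTER_CUBIC))
arc([82,85,88,91,95,99,103,107,111,115],2.7)
E
```

```text
t 8.90 TCP board mm [-52.1  19.6] z 141.3 yaw err -0.00 toolz [ 0.45  -0.115 -0.886] F board [-2.3 -6.1] 12.6 open 51.4
phi now 27.7
-3.1 0.8 -5.3 0.1 0.4 0; -0.6 0.1 -5.6 -0.1 -0.6 0; 2.0 -0.5 -6.0 -0.4 -1.6 0; 4.9 -1.2 -6.5 -0.6 -2.5 0; 8.4 -2.1 -7.1 -0.9 -3.8 0; 12.0 -2.9 -8.2 -1.3 -5.1 0; 15.6 -3.8 -9.5 -1.6 -6.4 0; 19.2 -4.7 -11.3 -1.9 -7.7 0; 22.8 -5.6 -13.4 -2.2 -9.0 0; 26.3 -6.4 -15.9 -2.5 -10.3 0
```

View pics/c5.png

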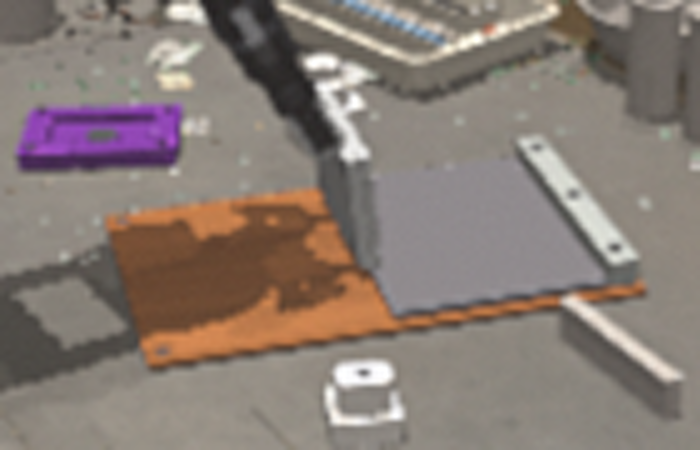

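Almost upright: plate top at (345,150), foot on the deck edge at (375,265). I carry it over the top.

>>> arm_command(rows="2.5 -0.6 -0.7 -0.2 -0.9 0; 5.2 -1.3 -1 -0.4 -1.8 0; 8 -2 -1.5 -0.7 -2.8 0; 11.5 -2.8 -2.1 -1 -4 0; 15 -3.7 -3.2 -1.3 -5.3 0; 18.7 -4.6 -4.5 -1.6 -6.6 0; 22.4 -5.5 -6.2 -1.9 -7.9 0; 26 -6.4 -8 -2.2 -9.2 0; 29.5 -7.2 -9.5 -2.5 -10.5 0; 29.5 -7.2 -9.5 -2.5 -10.5 0")

```text
t: 10.2
tool_pos: [0.5437, 0.0419, 0.1309]
tool_rot: [0.296, 2.456, -0.108]
contact_force: [-0.4, -0.0, -0.3]
opening: 0.0515
```

```bash
python3 - <<'E'
from h import *
state(); grab('scene','s6')
a=cv2.imread('pics/s6.png')[165:255,245:385]
cv2.imwrite('pics/c6.png',cv2.resize(a,(700,450),interpolation=cv2.INTER_CUBIC))
E
```

```text
t 10.20 TCP board mm [-22.   19.5] z 130.9 yaw err -0.04 toolz [ 0.603 -0.151 -0.783] F board [-0.3 -0.1] -0.3 open 51.5
```

View pics/c6.png

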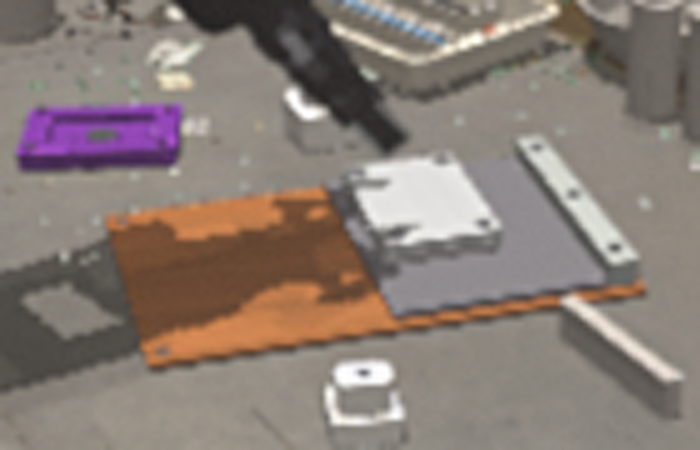

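The plate has flipped and lies pocket down on the deck. Its flat face with four holes spans crop (355–500, 155–255). I straighten the tool and come down behind it.

>>> arm_command(rows="-2 0.5 10 2.2 9 0; -4.9 1.2 10 4.5 18.5 0; -4.9 1.2 5 6.8 28 0; -4.9 1.2 0 9.1 37.3 0; -4.9 1.2 -15 9.1 37.3 0; -4.9 1.2 -30 9.1 37.3 0; -4.9 1.2 -40 9.1 37.3 0; -4.9 1.2 -44 9.1 37.3 0; -4.9 1.2 -44 9.1 37.3 0")

```text
t: 11.38
tool_pos: [0.5386, 0.0433, 0.087]
tool_rot: [0.373, 3.119, -0.006]
contact_force: [-1.0, 0.4, 0.2]
opening: 0.0513
```

```bash
python3 - <<'E'
from h import *
state(); grab('scene','s7'); d=grab('top','t7')
a=cv2.imread('pics/s7.png')[165:255,245:385]; b=cv2.imread('pics/t7.png')[155:265,255:395]
c=np.vstack([cv2.resize(a,(420,270),interpolation=cv2.INTER_CUBIC),cv2.resize(b,(420,330),interpolation=cv2.INTER_CUBIC)])
cv2.imwrite('pics/c7.png',c)
E
```

```text
t 11.38 TCP board mm [-27.3  19.6] z 87.0 yaw err 0.12 toolz [ 0.    -0.004 -1.   ] F board [-1.1  0.2] 0.2 open 51.3
```

View pics/c7.png

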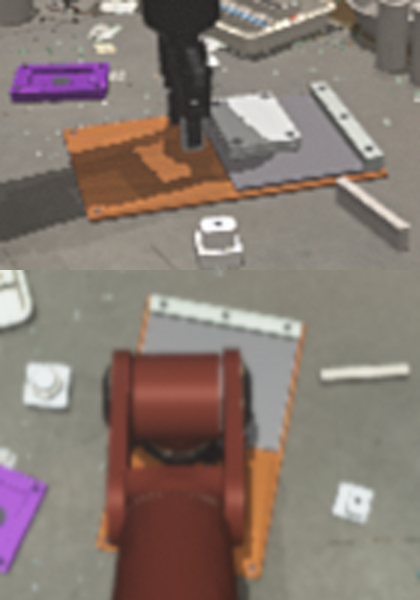

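The fingers are at (190,140), behind the flipped plate. Push along the deck.

>>> arm_command(rows="5.8 -1.4 0 0 0 -0.1; 12.6 -3.1 0 0 0 -0.1; 19.4 -4.8 0 0 0 -0.1; 26.2 -6.4 0 0 0 -0.1; 33 -8.1 0 0 0 -0.1; 39.8 -9.8 0 0 0 -0.1; 46.6 -11.4 0 0 0 -0.1; 52.4 -12.8 0 0 0 -0.1; 57.3 -14 0 0 0 -0.1; 61.2 -15 0 0 0 -0.1; 63.1 -15.5 0 0 0 -0.1; 63.1 -15.5 0 0 0 -0.1")

```text
t: 12.98
tool_pos: [0.6027, 0.0276, 0.0877]
tool_rot: [0.376, 3.116, -0.006]
contact_force: [-0.3, 0.8, -0.2]
opening: 0.0512
```

>>> arm_command(rows="2.9 -0.7 0 0 0 0; 5.3 -1.3 0 0 0 0; 7.3 -1.8 0 0 0 0; 8.3 -2 0 0 0 0; 8.3 -2 0 0 0 0")

```text
t: 13.6
tool_pos: [0.607, 0.0268, 0.0875]
tool_rot: [-0.374, -3.108, 0.005]
contact_force: [-20.0, 4.3, 16.2]
opening: 0.0512
```

```bash
python3 - <<'E'
from h import *
state()
E
```

```text
t 13.60 TCP board mm [43.  19.9] z 87.5 yaw err 0.03 toolz [-0.012 -0.002 -1.   ] F board [-20.5  -0.6] 16.2 open 51.2
```

Contact with the rail at TCP x 43.0 mm matches the expected 43.1. Retract and look.

>>> arm_command(rows="-3 0.7 0 0 0 0; -10 2.4 0 0 0 0; -20 5 0 0 0 0; -25 6 30 0 0 0; -25 6 70 0 0 0; -30 30 110 0 0 0; -40 80 130 0 0 0; -60 140 140 0 0 0; -80 200 140 0 0 0; -100 250 140 0 0 0; -120 300 140 0 0 0; -120 300 140 0 0 0")

```text
t: 15.1
tool_pos: [0.4852, 0.3294, 0.2274]
tool_rot: [-0.367, -3.109, 0.004]
contact_force: [0.9, 0.7, -0.5]
opening: 0.0515
```

```bash
python3 - <<'E'
from h import *
state(); grab('scene','s8'); grab('top','t8')
a=cv2.imread('pics/s8.png')[165:255,245:385]; b=cv2.imread('pics/t8.png')[155:265,255:395]
c=np.hstack([cv2.resize(b,(560,440),interpolation=cv2.INTER_CUBIC)]); c2=np.zeros((600,560,3),np.uint8); c2[:440]=c; c2[440:,:249]=cv2.resize(a,(249,160))
cv2.imwrite('pics/c8.png',c2)
E
```

```text
t 15.10 TCP board mm [-147.3  284.8] z 227.4 yaw err 0.32 toolz [-0.011 -0.002 -1.   ] F board [0.7 0.9] -0.5 open 51.5
```

View pics/c8.png

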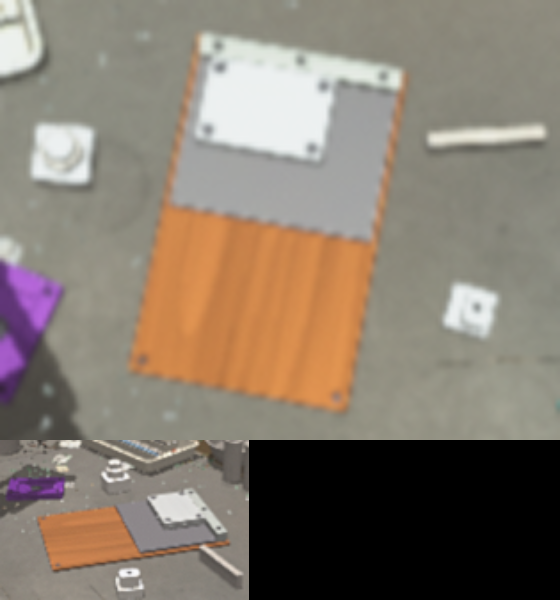

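The plate lies flat face up against the rail, with corners near (205,55), (335,78), (322,160) and (195,138). The bystanders look where they were. One numeric check remains.

```bash
python3 - <<'E'
from h import *
d=load('t8'); d0=load('top0')
S=lambda L:[(255+(x-1.5)/4,155+(y-1.5)/4) for x,y in L]
for p in S([(195,138),(322,160)]):
    X=ray(d,*p,.026)[:2]-B[:2]; print('near corner board',(Rb().T@X*1000).round(1))
# sub-pixel near-side edge: bright plate vs grey deck, along columns
f=d['frame'].astype(float).mean(2); pts=[]
for u in range(308,333,2):
    col=f[182:202,u]; g=np.diff(col); k=np.argmin(g); w=-g[max(k-2,0):k+3].clip(None,0); pts.append((u,182+max(k-2,0)+(w*np.arange(len(w))).sum()/w.sum()+.5))
Q=np.array([Rb().T@(ray(d,u,v,.026)[:2]-B[:2])*1000 for u,v in pts]); m=np.polyfit(Q[:,1],Q[:,0],1); r=np.polyval(m,Q[:,1])-Q[:,0]
print('edge angle deg',np.degrees(np.arctan(m[0])).round(2),'x',Q[:,0].round(1),r.std())
diff=np.abs(d['frame'].astype(int)-d0['frame']).max(2)
for n,(x,y) in dict(holder=(78,195),insert=(590,388),bar=(608,170)).items():
    u,v=255+x//5,155+y//5; print(n,'max image change',diff[v-9:v+10,u-12 if n!='bar' else u-18:u+18].max())
E
```

```text
near corner board [56.2 73.4]
near corner board [ 56.8 -32.4]
edge angle deg -3.58 x [55.9 57.  56.6 56.5 57.1 56.6 56.7 56.8 56.2 56.9 56.8 56.2 69.7] 3.126595002363748
holder max image change 11
insert max image change 12
bar max image change 12
```

```bash
python3 -c "
from h import *
print(workorder.finish_job())"
```

```text
the job is handed in; nothing more can be done
None
```

The plate is flipped pocket down on the deck and sits against the back rail, and I handed the job in at about 15 s. I never picked it up. Two fingertips pushed it against the step, tipped it over the edge onto the deck, then pushed it along to the rail.

- **Position:** The push ended at 20 N against the rail with the tool at 43.0 mm; I expected 43.1. In the last top picture the near side lies at about 56.6 mm on the board, where 56 is nominal.
- **Squareness:** The two near corners differ by 0.6 mm over 105 mm, about 0.3°. The automatic edge fit gave -3.6°, but that came from one stray point that missed the edge. I judged it from the corners and the other 12 points, which agree within about 1 mm.
- **Flatness:** I judged flatness by eye only. The last pictures show the four-hole face up and lying level.
- **Forces:** The highest wrist force I read was about 59 N, during the tipping. Forces were only read at the end of each move.
- **Bystanders:** The holder, insert and bar show no visible change in the top picture.
- **Robot:** It was clear of everything, with almost no force on the tool, when I handed in.

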